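# Roll the torch into its charging dock

### The arm

A 6-joint arm with a two-finger parallel gripper is mounted at the origin on the work surface. World frame = base frame: x ahead of the robot, y to its left, z up, the work surface at z = 0. Lengths are in m, angles in rad, forces in N, time in s.
With the tool pointing down it reaches from about 0.375 to 0.9 m from the base axis. Payload 3.1 kg.
Tool frame: the origin (TCP) lies on the centre line of the jaws, within the pads' length; the fingertips stand 14 mm ahead of it and the grasp point (between the pads) lies 5 mm behind it; y points along the fingers, z is the direction in which the jaws open and shut, and the axes are right-handed (so a half turn about y gives the same grasp; the last joint's range is limited). The gripper opens to 87 mm and grips with 3 to 60 N. Pads are 19 mm wide; open, the fingers measure 117 mm over their backs; the gripper's body (75 mm by 190 mm) begins 51 mm behind the grasp point.
Start: joints at [0.96, 0.527, 1.433, -0, 1.181, -0.178], TCP at [0.262, 0.567, 0.237] pointing down, gripper open.
Joint ranges: [-3.08, 3.08], [-0.75, 2.2], [0.22, 2.44], [-1.43, 4.57], [0, 2.65], [-2.85, 2.85]. Speed limits (rad/s): [2.79, 2.79, 3.14, 3.14, 3.14, 3.14].

### API

Orientations are given as a unit quaternion [x, y, z, w].
In Python, from rig import robot, vision gives the robot as it stands.
- The arm moves only by the shell command python3 -m crank 'ROWS' [FORCE]. ROWS is JSON, a list of rows, each a list of 7 numbers: the shift along the tool's x, y, z as a fraction of full scale, then the turn, a rotation vector about the tool's x, y, z as a fraction of full scale, then the gripper command: -1 is shut, 1 is fully open, values between are in proportion. In form: [[x, y, z, wx, wy, wz, grip], ...]. A call has 1 to 10 rows; each row is the pose to reach, as a shift and turn from the pose commanded when the call began, along the tool's axes at that moment, turning the shorter way round; what a row does not reach only later rows make up. Full scale, the value 1, is 50 cm for a shift and pi rad for a turn. A row lasts 1/8 s, in which the tool goes at most 62.5 mm and 10.7 degrees, less where a joint would pass 70% of its speed; a pose out of reach is approached as far as the arm can. A call with a number of a shift or a turn outside -1 to 1 is refused whole. A call with a gripper value outside its range is refused whole. The fingers move at their own pace and stop on an object; FORCE is the grip in N (left out, the last holds). Time passes only in rows, so rows that repeat a pose let the fingers close. It gives the time, the measured TCP pose, the force and the opening at its end, in the units of the state.
- robot.get_obs(): the state, without advancing time (a new reading comes with each control period).
- vision.camera(name): name is "scene" or "top" or "wrist"; returns the picture (420x560x3 uint8, blue, green, red); there is no depth.
- vision.camera_info(name): a dict with "vfov" (degrees; the focal length in pixels is half the picture's height over the tangent of half this angle, whatever the lens; pixels are square), "cx", "cy" (the principal point, pixels), "world_from_camera" (4x4, takes a point from camera to world coordinates); the wrist camera has in their place "tool_from_camera" (4x4, takes a point from camera to tool coordinates, whose origin is the TCP and whose axes are the tool frame's). Camera axes: x right, y up, looking along -z (the intrinsics and any distortion apply to the point x, -y, -z); pixel columns grow to the right and rows downward; lengths in m; the calibration is good to about 2 mm. The wrist camera is an equidistant fisheye: a pixel r from the principal point sees the ray r / f radians off the axis. A picture is of the moment at which its call begins: read the wrist's pose just before it. camera_info takes no time and is no camera call.
- robot.hand_in(): hands the job in, once; it reports no verdict.
The state is a dict: "time": time; "q": joint angles; "joint_velocities": joint speeds; "joint_torque": joint torques, N m; "position": TCP position; "tool_rot": TCP orientation; "ft_force": force on the tool from outside, world axes, zero at the start; "moment": the same for the moment, N m; "grip_width": finger opening in m.
Only numpy, scipy, OpenCV 4.12 (cv2) and the standard library are available. Lean on these libraries where they do the work, as an engineer would, in place of code of your own. Each camera call takes 0.05 s, during which the arm holds its last target.

### The job

Put the torch on charge: set closed fingertips slowly down flat on top of the lying torch and gently roll it along the console, over the low metal sill and into the dock until it sits against the back rail, then push the green charge button fully in and let go. Roll it only from above: do not pick it up or push it from behind, never press on it harder than about 2 kg, and leave the other things on the console where they are.

Things in the scene. Friction and masses are not known exactly. Their poses are not given: they have to be found in the camera images.
- torch_center (a point): Centre of a dark metal torch lying on its side, 150 mm long, 50 mm in diameter, with a 16 mm wide rubber ring of 54 mm diameter at each end on which it rolls; 0.41 to 0.75 kg. On the console this point is 27 mm up and the top of the metal body, where fingers press, 52 mm. y runs along the torch; x and z turn as it rolls. It starts before the sill, within 0.05 rad of parallel; stays put on the level; stiff to press, about 20 N per mm.
- dock: Fixed charging dock. Origin on the console, directly under the seated torch's axis. x points from sill to back rail, away from the robot; y along the dock. Seated against the rail the torch's centre is at x = +1.5 mm, 27 mm up, on bare console; it starts 78 to 108 mm before the origin (x negative).
- sill_foot (a point): Point on the console under the middle of the aluminium sill, a round-topped bead along the dock's y, 12 mm wide at most, 230 mm long, at dock x = -19 mm. Its height is adjustable and differs each time, 1 to 5.5 mm: not measured, to be felt. The torch meets it at dock x = -27 (low) to -37 mm (high); let go short of the crest it rolls back out, past it it drops to the console again.
- rail_face (a point): Middle of the upper front edge of the grey plastic back rail, the stop for the torch, at dock x = +28.5 mm, 36 mm up. The rail is 240 mm long, 50 mm deep and 36 mm high.
- charge_top (a point): Centre of the top face of the round green push button, 26 mm in diameter, on the top of the back rail at dock x = +53.5 mm, y = +85 mm; its top is 58 mm above the console. It is pressed straight down, springs back, and needs 5 N to go fully in.
- charge (a joint): Button travel in m: 0 released, 0.006 fully pressed.
- bowl: White porcelain bowl, 170 mm wide, 45 mm high; origin at the centre of its underside. Leave alone.
- keys: Two keys on a steel ring lying in the bowl; origin at the ring's centre. Leave alone.
- jar: Clear glass jar with screw lid, 84 mm wide, 120 mm high; origin at the centre of its underside. Leave alone.
- remote: Grey gate remote, 62 x 36 x 14 mm, lying near one end of the dock's approach; origin at the centre of its underside. Leave alone.
- stand: Wooden phone stand, 90 x 80 x 116 mm; origin at the centre of its underside. Leave alone.
- sunglasses: Folded black sunglasses, 130 mm wide, 42 mm high; origin under the middle of the lenses. Leave alone.
Mind the look-alikes: they are no part of the job. There is more than one size of the part that bears torch_center; the job needs the largest.

How it is judged:
By the outcome, as a careful person would: the job done as asked, in the order asked, and still so for the second after the job is handed in, with the robot touching nothing.
It also fails if it takes over 72 s, if anything falls off the work surface, if the arm or the gripper's body presses on something with over 40 N, if the wrist force passes 120 N, or if a joint passes its speed limit or range.

## Working session

There is one attempt and no reset: what is moved stays moved. The work goes in short steps, Python scripts to look and compute and a shell command to move; the robot and the scene stay as the last step left them, time stands still between calls to the robot, and variables do not carry over. Pictures are saved under pics/ and viewed, and the job is handed in when it is done.

```bash
mkdir -p pics; ls
python3 - <<'E'
from rig import robot, vision
import cv2, numpy as np
np.set_printoptions(precision=4,suppress=True)
print(robot.get_obs())
for n in ("scene","top","wrist"):
    cv2.imwrite(f"pics/{n}0.png",vision.camera(n)); print(n,vision.camera_info(n))
E
```

```text
pics
{'time': 0.0, 'q': array([ 0.9595,  0.5285,  1.4339, -0.    ,  1.1814, -0.1785]), 'joint_velocities': array([ 0.0013, -0.0003,  0.001 , -0.0017, -0.0003,  0.0022]), 'joint_torque': array([  0.002 , -44.0039, -17.6599,   0.0634,   0.0582,  -0.0002]), 'position': array([0.2617, 0.5668, 0.2356]), 'tool_rot': array([ 0.6913, -0.1521,  0.1516, -0.6899]), 'ft_force': array([-0.3649, -0.1278, -0.0076]), 'moment': array([-0.0231,  0.0034, -0.0537]), 'grip_width': 0.08706667536187024}
scene {'vfov': 51.202997641459575, 'cx': 274.74713360598463, 'cy': 213.52293382822472, 'world_from_camera': array([[ 0.5542, -0.6847,  0.4734,  1.2001],
       [ 0.8322,  0.4442, -0.3317, -0.4814],
       [ 0.0169,  0.5778,  0.816 ,  1.1528],
       [ 0.    ,  0.    ,  0.    ,  1.    ]])}
top {'vfov': 57.48555853711498, 'cx': 278.21062515743444, 'cy': 206.84175961559626, 'world_from_camera': array([[ 0.0016,  0.9881, -0.1538,  0.4078],
       [-0.9999,  0.0032,  0.0096, -0.0071],
       [ 0.01  ,  0.1538,  0.9881,  1.0311],
       [ 0.    ,  0.    ,  0.    ,  1.    ]])}
wrist {'vfov': 65.70646984690485, 'cx': 283.36818854395506, 'cy': 210.94167327350064, 'tool_from_camera': array([[-0.0009, -0.9539, -0.3002, -0.0822],
       [ 0.0003,  0.3002, -0.9539, -0.1473],
       [ 1.    , -0.001 ,  0.    , -0.0002],
       [ 0.    ,  0.    ,  0.    ,  1.    ]])}
```

View pics/top0.png

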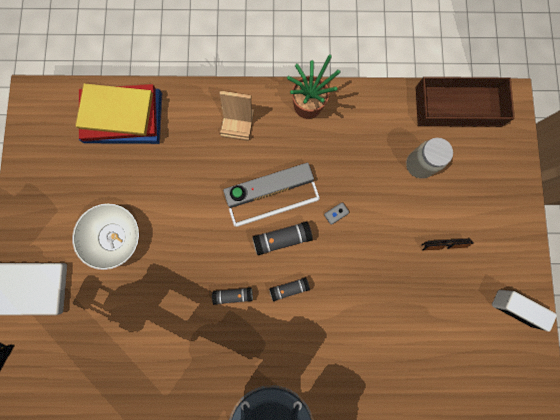

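View pics/scene0.png

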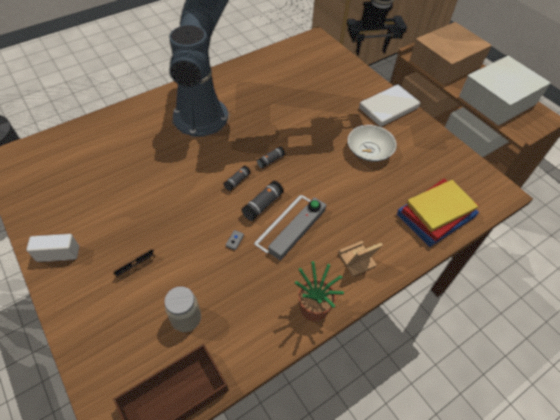

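View pics/wrist0.png

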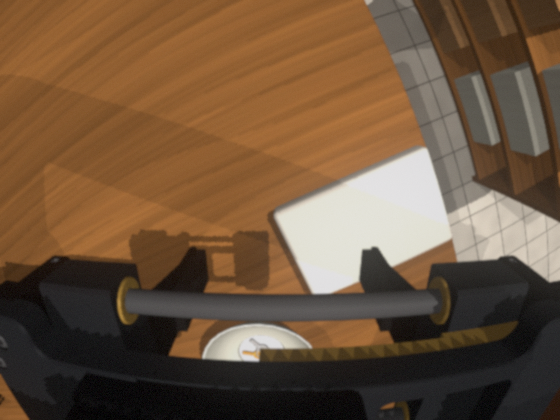

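In the top view, three torches could be taken for the part: (283,238) large, (232,296) small and (290,289) small. I choose the large one at (283,238), next to the dock. I'll check it in a close crop.

Run:
```python
import cv2
a=cv2.imread("pics/top0.png")[150:315,200:360]
cv2.imwrite("pics/topc.png",cv2.resize(a,(576,594),interpolation=cv2.INTER_CUBIC)) 
b=cv2.imread("pics/scene0.png")[140:270,215:345]
cv2.imwrite("pics/scenec.png",cv2.resize(b,(585,585),interpolation=cv2.INTER_CUBIC))
```

```text
(no output)
```

View pics/topc.png

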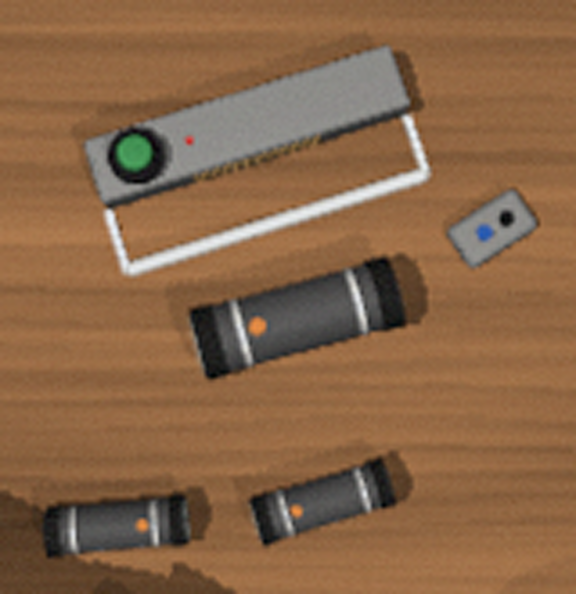

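View pics/scenec.png

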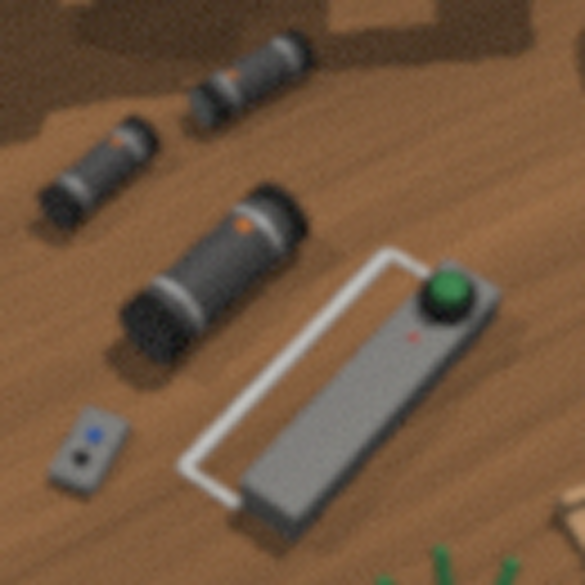

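```bash
cat > h.py <<'E'
import numpy as np
from rig import robot, vision
from scipy.spatial.transform import Rotation as R
np.set_printoptions(precision=4,suppress=True)
def ray(n,u,v,T=None):
    i=vision.camera_info(n); f=210/np.tan(np.radians(i['vfov']/2))
    a=np.array([(u-i['cx'])/f,(v-i['cy'])/f])
    if n=='wrist':
        r=np.hypot(*a); s=np.sin(r)/r if r>0 else 1
        d=np.array([a[0]*s,-a[1]*s,-np.cos(r)]); M=T@i['tool_from_camera']
    else: d=np.array([a[0],-a[1],-1]); M=i['world_from_camera']
    return M[:3,3],M[:3,:3]@d
def at(n,u,v,z,T=None):
    o,d=ray(n,u,v,T); return (o+d*(z-o[2])/d[2])
def toolT(o):
    T=np.eye(4);T[:3,:3]=R.from_quat(o['tool_rot']).as_matrix();T[:3,3]=o['position'];return T
def proj(n,p,T=None):
    i=vision.camera_info(n); f=210/np.tan(np.radians(i['vfov']/2))
    M=T@i['tool_from_camera'] if n=='wrist' else i['world_from_camera']
    c=np.linalg.inv(M)@np.append(p,1); x,y,z=c[0],-c[1],-c[2]
    if n=='wrist':
        r=np.hypot(x,y); th=np.arctan2(r,z); k=f*th/r
    else: k=f/z
    return i['cx']+x*k,i['cy']+y*k
E
python3 - <<'E'
from h import *
def show(n,pts,ox,oy,s):
    r={}
    for k,(u,v,z) in pts.items():
        r[k]=at(n,(u+.5)/s-.5+ox,(v+.5)/s-.5+oy,z); print(n,k,r[k])
    return r
top=dict(tl=(199,345,.027),tr=(396,291,.027),rfl=(110,206,.036),rfr=(411,114,.036),rbl=(85,143,.036),rbr=(388,46,.036),btn=(135,153,.058),sl=(129,270,.003),sr=(428,178,.003))
sc=dict(t1=(160,325,.027),t2=(288,220,.027),btn=(450,287,.058),rfl=(420,285,.036),rfr=(243,485,.036),rbr=(293,528,.036),rbl=(498,290,.036),sl=(391,252,.003),sr=(184,465,.003))
for n,a in (("top",(top,200,150,3.6)),("scene",(sc,215,140,4.5))):
    r=show(n,*a)
    f=lambda a,b:np.degrees(np.arctan2(*(r[a]-r[b])[1::-1]))
    print("ang rail",f('rfl','rfr'),f('rbl','rbr'),"sill",f('sl','sr'),"torch",f('tl','tr') if 'tl' in r else f('t2','t1'))
    for a,b in (('rfl','rfr'),('rbl','rbr'),('sl','sr')): print((r[a]+r[b])/2,np.linalg.norm(r[a]-r[b]))
E
```

```text
top tl [0.4618 0.0438 0.027 ]
top tr [ 0.5015 -0.0996  0.027 ]
top rfl [0.5623 0.1094 0.036 ]
top rfr [ 0.6318 -0.1113  0.036 ]
top rbl [0.6091 0.1287 0.036 ]
top rbr [ 0.6835 -0.0948  0.036 ]
top btn [0.5974 0.0897 0.058 ]
top sl [0.519 0.098 0.003]
top sr [ 0.5896 -0.1271  0.003 ]
ang rail 107.48006834630198 108.41676274982831 sill 107.43370090036721 torch 105.44446215897068
[ 0.597 -0.001  0.036] 0.23141234191805882
[0.6463 0.0169 0.036 ] 0.2356332629789045
[ 0.5543 -0.0145  0.003 ] 0.23593526780867013
scene t1 [ 0.4994 -0.0851  0.027 ]
scene t2 [0.4702 0.0427 0.027 ]
scene btn [0.6005 0.0895 0.058 ]
scene rfl [0.5754 0.0841 0.036 ]
scene rfr [ 0.6446 -0.1107  0.036 ]
scene rbr [ 0.6894 -0.1012  0.036 ]
scene rbl [0.609  0.1279 0.036 ]
scene sl [0.5208 0.1008 0.003 ]
scene sr [ 0.593  -0.1247  0.003 ]
ang rail 109.54798264215579 109.3388223849703 sill 107.7428245682923 torch 102.87487932410446
[ 0.61   -0.0133  0.036 ] 0.20673389488093927
[0.6492 0.0133 0.036 ] 0.242811974890838
[ 0.5569 -0.012   0.003 ] 0.23680554502240875
```

```bash
cat >> h.py <<'E'
yaw=np.radians(17.6); DX=np.array([np.cos(yaw),np.sin(yaw),0]); DY=np.array([-np.sin(yaw),np.cos(yaw),0]); DO=np.array([.5733,-.0078,0])
def dock(p): d=np.array(p)-DO; return np.array([d@DX,d@DY,p[2]])
def world(x,y,z): return DO+x*DX+y*DY+np.array([0,0,z])
def Rt(s=1,a=0):
    z=s*(np.cos(a)*DX+np.sin(a)*DY); y=np.array([0,0,-1.]); return np.stack([np.cross(y,z),y,z],1)
def rel(p,Rm):
    o=robot.get_obs(); T=toolT(o); R0=T[:3,:3]
    return (R0.T@(p-T[:3,3]))/.5, R.from_matrix(R0.T@Rm).as_rotvec()/np.pi
E
python3 - <<'E'
from h import *
T=toolT(robot.get_obs()); print(T)
for s in (1,-1):
    print(s,rel(world(-.115,.011,.2),Rt(s)))
E
```

```text
[[ 0.9078 -0.0009  0.4194  0.2618]
 [-0.4194 -0.0013  0.9078  0.5669]
 [-0.0003 -1.     -0.0016  0.2358]
 [ 0.      0.      0.      1.    ]]
1 (array([ 0.863 ,  0.0729, -0.9209]), array([0.0005, 0.2645, 0.0001]))
-1 (array([ 0.863 ,  0.0729, -0.9209]), array([ 0.0002, -0.7355, -0.0006]))
```

```bash
python3 -m crank '[[0.863,0.073,-0.921,0,0.2645,0,-1],[0.863,0.073,-0.921,0,0.2645,0,-1],[0.863,0.073,-0.921,0,0.2645,0,-1],[0.863,0.073,-0.921,0,0.2645,0,-1],[0.863,0.073,-0.921,0,0.2645,0,-1],[0.863,0.073,-0.921,0,0.2645,0,-1],[0.863,0.073,-0.921,0,0.2645,0,-1],[0.863,0.073,-0.921,0,0.2645,0,-1],[0.863,0.073,-0.921,0,0.2645,0,-1],[0.863,0.073,-0.921,0,0.2645,0,-1]]' 20
python3 - <<'E'
from h import *
print(rel(world(-.115,.011,.2),Rt(1)))
E
```

```text
time: 1.4
position: [0.4588, -0.027, 0.2004]
tool_rot: [-0.57, 0.418, -0.418, 0.571]
ft_force: [0.5, 0.3, 0.9]
grip_width: 0.002
(array([ 0.0106,  0.0007, -0.0002]), array([-0.0001, -0.0002, -0.    ]))
```

```bash
python3 -m crank '[[0.01,0,0,0,0,0,-1],[0.01,0,0,0,0,0,-1]]'
python3 - <<'E'
from h import *
import cv2
o=robot.get_obs(); T=toolT(o); im=vision.camera('wrist'); np.save('T1.npy',T)
print(o['position'],dock(o['position']),o['ft_force'],o['grip_width'])
cv2.imwrite('pics/w1.png',im)
for n,p in dict(btn=world(.0535,.085,.058),raill=world(.0285,.12,.036),railr=world(.0285,-.12,.036),sl=world(-.019,.115,.003),sr=world(-.019,-.115,.003),tc=np.array([.4825,-.025,.027]),tip=o['position']-[0,0,.014]).items(): print(n,proj('wrist',p,T))
E
```

```text
time: 1.65
position: [0.4593, -0.0296, 0.2001]
tool_rot: [0.57, -0.419, 0.417, -0.57]
ft_force: [0.0, 0.9, -0.1]
grip_width: 0.0003
[ 0.4593 -0.0296  0.2001] [-0.1153  0.0137  0.2001] [ 0.0263  0.8946 -0.135 ] 0.0003454342056132421
btn (np.float64(456.6622881835349), np.float64(132.34736540103663))
raill (np.float64(426.7154514364529), np.float64(94.68661764321062))
railr (np.float64(403.03960844483515), np.float64(304.72278619568186))
sl (np.float64(373.57568994505175), np.float64(96.87086754134648))
sr (np.float64(360.21675583431613), np.float64(289.1948210103473))
tc (np.float64(306.26050855940105), np.float64(196.16118106838906))
tip (np.float64(282.80405647690014), np.float64(265.10392714873365))
```

View pics/w1.png

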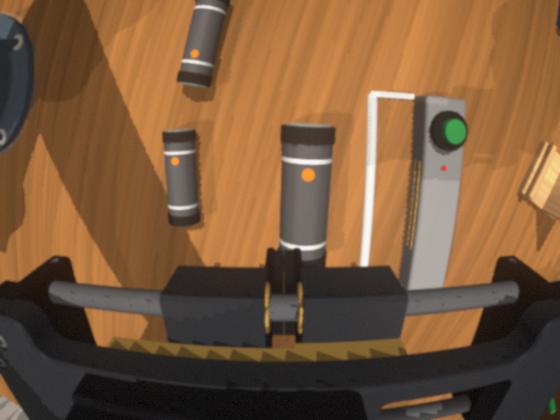

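Run:
```python
import cv2
a=cv2.imread("pics/w1.png")[110:310,220:380]
a=cv2.convertScaleAbs(cv2.resize(a,(480,600),interpolation=cv2.INTER_CUBIC),alpha=1.8,beta=20)
cv2.imwrite("pics/w1c.png",a)
```

```text
(no output)
```

View pics/w1c.png

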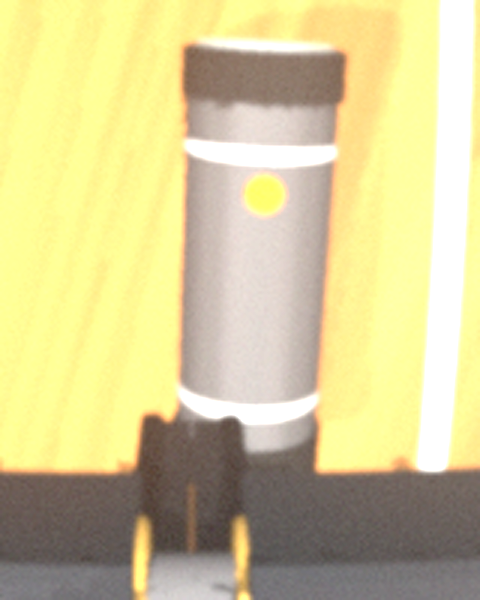

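Run:
```python
from h import *
T=np.load('T1.npy')
def f(u,v,z): p=at('wrist',u/3+220-.33,v/3+110-.33,z,T); return dock(p)
A=f(264,60,.027);B=f(261,150,.027);C=f(249,395,.027); E=f(247,440,.027)
for x in (A,B,C,E): print(x)
print('ang',np.arctan2(A[0]-C[0],A[1]-C[1]))
print(f(265,195,.045),'end left',f(264,42,.03))
# top-cam torch
for p in ((.4618,.0438,.027),(.5015,-.0996,.027)): print(dock(np.array(p)))
print(robot.get_obs()['q'])
```

```text
[-0.0913  0.0786  0.027 ]
[-0.0919  0.0486  0.027 ]
[-0.0945 -0.0388  0.027 ]
[-0.0949 -0.0565  0.027 ]
ang 0.027629769513885655
[-0.0917  0.0369  0.045 ] end left [-0.0916  0.0846  0.03  ]
[-0.0907  0.0829  0.027 ]
[-0.0962 -0.0658  0.027 ]
[-0.3066  0.3644  1.8733  0.0005  0.9058 -0.6141]
```

Run:
```python
from h import *
print(rel(world(-.103,.009,.082),Rt(1,-np.pi/4)))
```

```text
(array([0.0116, 0.2363, 0.025 ]), array([ 0.0006,  0.25  , -0.0003]))
```

```bash
python3 -m crank '[[0.0116,0.1,0.025,0,0.06,0,-1],[0.0116,0.15,0.025,0,0.12,0,-1],[0.0116,0.2,0.025,0,0.18,0,-1],[0.0116,0.22,0.025,0,0.24,0,-1],[0.0116,0.236,0.025,0,0.25,0,-1],[0.0116,0.236,0.025,0,0.25,0,-1],[0.0116,0.236,0.025,0,0.25,0,-1]]'
python3 - <<'E'
from h import *
import cv2
o=robot.get_obs(); T=toolT(o); im=vision.camera('wrist')
print(dock(o['position']),o['ft_force'],rel(world(-.103,.009,.082),Rt(1,-np.pi/4)))
cv2.imwrite('pics/w2.png',cv2.convertScaleAbs(cv2.resize(im[60:340,140:460],(640,560),interpolation=cv2.INTER_CUBIC),alpha=1.5,beta=10))
E
```

```text
time: 2.58
position: [0.4738, -0.031, 0.0829]
tool_rot: [0.368, -0.604, 0.604, -0.368]
ft_force: [-0.1, 0.2, -0.1]
grip_width: 0.0002
[-0.1018  0.008   0.0829] [-0.1138  0.2021 -0.1006] (array([-0.    ,  0.002 , -0.0034]), array([-0.0004,  0.0005, -0.0001]))
```

View pics/w2.png

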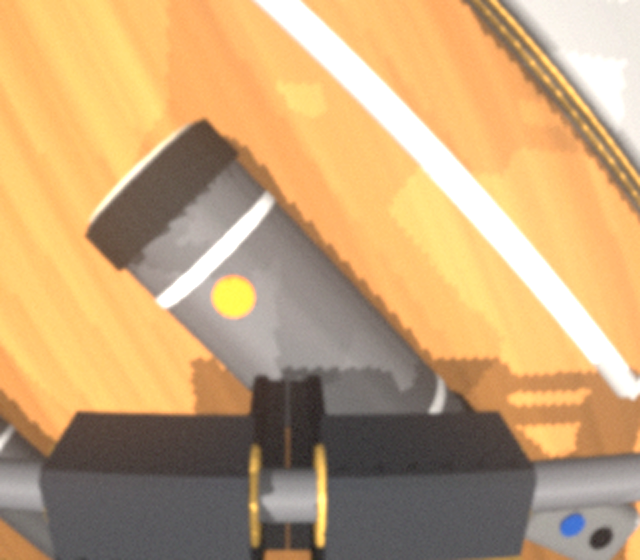

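```bash
python3 -m crank '[[0,0.012,-0.002,0,0,0,-1],[0,0.022,-0.003,0,0,0,-1],[0,0.027,-0.003,0,0,0,-1],[0,0.030,-0.003,0,0,0,-1],[0,0.032,-0.003,0,0,0,-1]]'; python3 -m crank '[[0,0.001,0,0,0,0,-1],[0,0.0015,0,0,0,0,-1]]'
```

```text
time: 3.25
position: [0.4723, -0.0308, 0.0663]
tool_rot: [-0.367, 0.604, -0.604, 0.367]
ft_force: [0.2, -0.3, 0.1]
grip_width: -0.0001
time: 3.5
position: [0.4725, -0.0307, 0.066]
tool_rot: [0.367, -0.604, 0.604, -0.367]
ft_force: [-1.3, 1.0, 4.8]
grip_width: 0.0003
```

```bash
python3 -m crank '[[0,0.0005,0,0,0,0,-1],[-0.002,0.0006,0.002,0,0,0,-1],[-0.005,0.0006,0.005,0,0,0,-1],[-0.008,0.0006,0.008,0,0,0,-1],[-0.011,0.0006,0.011,0,0,0,-1]]'
```

```text
time: 4.12
position: [0.4804, -0.0285, 0.0661]
tool_rot: [0.367, -0.604, 0.605, -0.368]
ft_force: [-0.7, -0.8, 7.7]
grip_width: 0.0006
```

```bash
python3 -m crank '[[-0.003,0,0.003,0,0,0,-1],[-0.007,0,0.007,0,0,0,-1],[-0.011,0,0.011,0,0,0,-1],[-0.015,0,0.015,0,0,0,-1],[-0.019,0,0.019,0,0,0,-1],[-0.023,0,0.023,0,0,0,-1],[-0.027,0,0.027,0,0,0,-1],[-0.031,0,0.031,0,0,0,-1],[-0.034,0,0.034,0,0,0,-1]]'
python3 - <<'E'
from h import *
import cv2
o=robot.get_obs(); T=toolT(o); im=vision.camera('wrist')
print(dock(o['position']),o['ft_force'])
np.save('T3.npy',T)
cv2.imwrite('pics/w3.png',cv2.convertScaleAbs(cv2.resize(im[60:340,140:460],(640,560),interpolation=cv2.INTER_CUBIC),alpha=1.5,beta=10))
E
```

```text
time: 5.25
position: [0.5041, -0.0218, 0.0662]
tool_rot: [0.367, -0.603, 0.605, -0.368]
ft_force: [0.5, -1.6, 6.0]
grip_width: 0.0005
[-0.0702  0.0076  0.0662] [ 0.5023 -1.613   5.961 ]
```

View pics/w3.png

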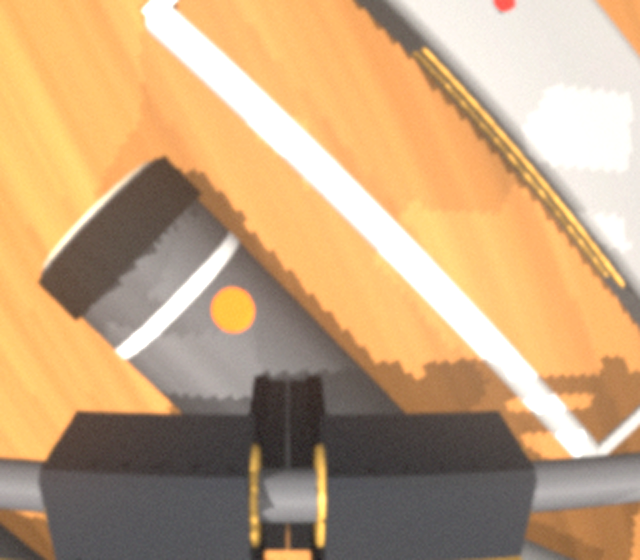

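Run:
```python
from h import *
T=np.load('T3.npy')
f=lambda u,v,z: dock(at('wrist',u/2+140-.25,v/2+60-.25,z,T))
print(f(104,217,.027), f(140,255,.027),f(180,297,.027),'sill',f(280,130,.003),f(480,340,.003))
```

```text
[-0.0725  0.0813  0.027 ] [-0.0734  0.0656  0.027 ] [-0.0745  0.0481  0.027 ] sill [-0.0188  0.0611  0.003 ] [-0.0193 -0.0401  0.003 ]
```

```bash
python3 -m crank '[[-0.004,0,0.004,0,0,0,-1],[-0.008,0,0.008,0,0,0,-1],[-0.008,0,0.008,0,0,0,-1],[-0.008,-0.004,0.008,0,0,0,-1],[-0.008,-0.010,0.008,0,0,0,-1],[0.006,-0.010,-0.006,0,0,0,-1],[0.020,-0.010,-0.020,0,0,0,-1],[0.020,-0.010,-0.020,0,0,0,-1]]'
python3 - <<'E'
from h import *
import cv2
o=robot.get_obs(); T=toolT(o); im=vision.camera('wrist')
print(dock(o['position']),o['ft_force'])
np.save('T4.npy',T)
cv2.imwrite('pics/w4.png',cv2.convertScaleAbs(cv2.resize(im[60:340,140:460],(640,560),interpolation=cv2.INTER_CUBIC),alpha=1.5,beta=10))
E
```

```text
time: 6.3
position: [0.4873, -0.0253, 0.0702]
tool_rot: [-0.368, 0.605, -0.604, 0.366]
ft_force: [-0.4, -0.4, -0.2]
grip_width: 0.0004
[-0.0872  0.0093  0.0702] [-0.3859 -0.4458 -0.209 ]
```

View pics/w4.png

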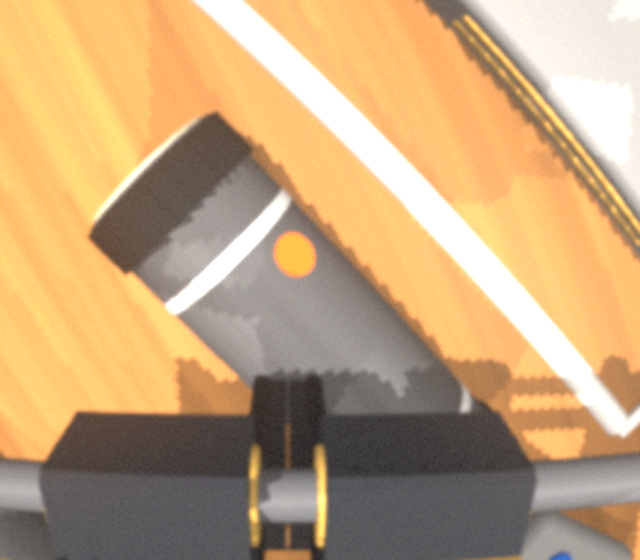

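Run:
```python
from h import *
T=np.load('T4.npy')
f=lambda u,v,z: dock(at('wrist',u/2+140-.25,v/2+60-.25,z,T))
print(f(154,174,.027), f(192,213,.027),f(232,255,.027),f(320,345,.027))
for i in range(3):
    print(dock(robot.get_obs()['position'])); vision.camera('top')
```

```text
[-0.0705  0.081   0.027 ] [-0.0711  0.0647  0.027 ] [-0.072   0.0472  0.027 ] [-0.0734  0.0077  0.027 ]
[-0.0863  0.0089  0.0703]
[-0.0857  0.0086  0.0704]
[-0.0854  0.0085  0.0704]
```

```bash
python3 -m crank '[[-0.004,0.004,0.004,0,0,0,-1],[-0.004,0.006,0.004,0,0,0,-1],[-0.004,0.0075,0.004,0,0,0,-1],[-0.004,0.0085,0.004,0,0,0,-1],[-0.004,0.0094,0.004,0,0,0,-1]]';python3 -m crank '[[0,0.0002,0,0,0,0,-1]]'
```

```text
time: 7.12
position: [0.492, -0.0245, 0.066]
tool_rot: [0.367, -0.604, 0.604, -0.367]
ft_force: [-0.6, 1.0, 6.5]
grip_width: 0.0004
time: 7.25
position: [0.492, -0.0244, 0.066]
tool_rot: [0.367, -0.604, 0.604, -0.367]
ft_force: [-0.2, 0.9, 5.5]
grip_width: -0.0
```

```bash
python3 -m crank '[[-0.003,0.0003,0.003,0,0,0,-1],[-0.008,0.0004,0.008,0,0,0,-1],[-0.013,0.0004,0.013,0,0,0,-1],[-0.018,0.0004,0.018,0,0,0,-1],[-0.023,0.0004,0.023,0,0,0,-1]]';python3 -m crank '[[-0.005,0,0.005,0,0,0,-1],[-0.010,0,0.010,0,0,0,-1],[-0.015,0,0.015,0,0,0,-1],[-0.020,0,0.020,0,0,0,-1],[-0.025,0,0.025,0,0,0,-1],[-0.027,0,0.027,0,0,0,-1]]'
python3 - <<'E'
from h import *
o=robot.get_obs();print(dock(o['position']),o['ft_force'])
E
```

```text
time: 7.88
position: [0.5082, -0.0198, 0.0662]
tool_rot: [0.367, -0.604, 0.605, -0.368]
ft_force: [-0.7, -0.5, 7.0]
grip_width: 0.0004
time: 8.62
position: [0.5269, -0.0145, 0.0661]
tool_rot: [0.367, -0.603, 0.605, -0.368]
ft_force: [0.2, -2.5, 7.0]
grip_width: 0.0009
[-0.0462  0.0077  0.0661] [ 0.2438 -2.5483  6.9551]
```

```bash
python3 -m crank '[[0,-0.004,0,0,0,0,-1],[0,-0.010,0,0,0,0,-1],[0.013,-0.010,-0.013,0,0,0,-1],[0.026,-0.010,-0.026,0,0,0,-1],[0.026,-0.010,-0.026,0,0,0,-1],[0.026,-0.010,-0.026,0,0,0,-1]]'
python3 - <<'E'
from h import *
import cv2
o=robot.get_obs(); T=toolT(o); im=vision.camera('wrist')
print(dock(o['position']),o['ft_force'])
np.save('T5.npy',T)
cv2.imwrite('pics/w5.png',cv2.convertScaleAbs(cv2.resize(im[60:340,140:460],(640,560),interpolation=cv2.INTER_CUBIC),alpha=1.5,beta=10))
E
```

```text
time: 9.38
position: [0.5081, -0.0195, 0.0704]
tool_rot: [0.367, -0.604, 0.604, -0.367]
ft_force: [0.6, 0.4, 0.2]
grip_width: 0.0003
[-0.0657  0.0086  0.0704] [0.6004 0.4266 0.2197]
```

View pics/w5.png

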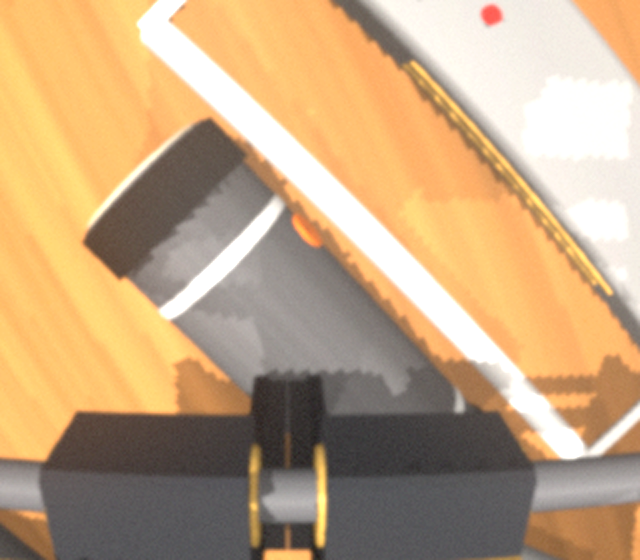

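```bash
python3 - <<'E'
from h import *
T=np.load('T5.npy')
f=lambda u,v,z: dock(at('wrist',u/2+140-.25,v/2+60-.25,z,T))
print(f(148,180,.027), f(187,219,.027),f(225,258,.027),f(320,352,.027),'sill',f(290,170,.003),f(480,350,.003))
E
python3 -m crank '[[-0.002,0.004,0.002,0,0,0,-1],[-0.002,0.006,0.002,0,0,0,-1],[-0.002,0.0075,0.002,0,0,0,-1],[-0.002,0.0085,0.002,0,0,0,-1],[-0.002,0.0096,0.002,0,0,0,-1]]'
```

```text
[-0.0516  0.0804  0.027 ] [-0.052   0.0637  0.027 ] [-0.0526  0.0473  0.027 ] [-0.0536  0.0051  0.027 ] sill [-0.0216  0.0504  0.003 ] [-0.0176 -0.0441  0.003 ]
time: 10.05
position: [0.5095, -0.0189, 0.066]
tool_rot: [0.367, -0.604, 0.604, -0.367]
ft_force: [-1.7, 1.2, 6.4]
grip_width: 0.0002
```

```bash
python3 -m crank '[[-0.004,0.0003,0.004,0,0,0,-1],[-0.008,0.0003,0.008,0,0,0,-1],[-0.013,0.0003,0.013,0,0,0,-1],[-0.018,0.0003,0.018,0,0,0,-1],[-0.022,0.0003,0.022,0,0,0,-1],[-0.026,0.0003,0.026,0,0,0,-1],[-0.029,0.0003,0.029,0,0,0,-1]]';python3 -m crank '[[-0.002,0,0.002,0,0,0,-1],[-0.004,0,0.004,0,0,0,-1]]'
```

```text
time: 10.92
position: [0.53, -0.0131, 0.0663]
tool_rot: [0.367, -0.603, 0.605, -0.368]
ft_force: [-0.6, -1.3, 5.1]
grip_width: 0.0005
time: 11.18
position: [0.5327, -0.0124, 0.0663]
tool_rot: [0.367, -0.603, 0.605, -0.368]
ft_force: [-0.2, -1.3, 4.6]
grip_width: 0.0004
```

```bash
python3 -m crank '[[-0.002,0,0.002,0,0,0,-1]]';python3 -m crank '[[-0.002,0,0.002,0,0,0,-1]]'
```

```text
time: 11.3
position: [0.534, -0.0119, 0.0663]
tool_rot: [0.367, -0.603, 0.605, -0.368]
ft_force: [0.7, -1.0, 4.8]
grip_width: 0.0006
time: 11.42
position: [0.5354, -0.0115, 0.0662]
tool_rot: [0.367, -0.603, 0.605, -0.368]
ft_force: [0.2, -0.5, 5.8]
grip_width: 0.0005
```

```bash
for i in 1 2 3; do :; done; python3 -m crank '[[-0.002,0,0.002,0,0,0,-1],[-0.004,0.0002,0.004,0,0,0,-1]]'; python3 -m crank '[[-0.002,0,0.002,0,0,0,-1],[-0.004,0,0.004,0,0,0,-1]]'
```

```text
time: 11.68
position: [0.5382, -0.0108, 0.0662]
tool_rot: [0.367, -0.603, 0.605, -0.368]
ft_force: [0.6, -2.2, 5.9]
grip_width: 0.0003
time: 11.92
position: [0.5409, -0.01, 0.0662]
tool_rot: [0.367, -0.603, 0.605, -0.368]
ft_force: [-0.1, -1.7, 5.0]
grip_width: 0.0005
```

```bash
python3 -m crank '[[0,-0.004,0,0,0,0,-1],[0,-0.010,0,0,0,0,-1],[0.011,-0.010,-0.011,0,0,0,-1],[0.022,-0.010,-0.022,0,0,0,-1],[0.022,-0.010,-0.022,0,0,0,-1],[0.022,-0.010,-0.022,0,0,0,-1]]'
python3 - <<'E'
from h import *
import cv2
o=robot.get_obs(); T=toolT(o); im=vision.camera('wrist')
print(dock(o['position']),o['ft_force'])
np.save('T6.npy',T)
cv2.imwrite('pics/w6.png',cv2.convertScaleAbs(cv2.resize(im[60:340,140:460],(640,560),interpolation=cv2.INTER_CUBIC),alpha=1.5,beta=10))
E
```

```text
time: 12.68
position: [0.5249, -0.0142, 0.0704]
tool_rot: [0.367, -0.604, 0.604, -0.367]
ft_force: [-1.0, -0.4, -0.2]
grip_width: 0.0006
[-0.0481  0.0086  0.0704] [-0.9623 -0.3855 -0.2363]
```

View pics/w6.png

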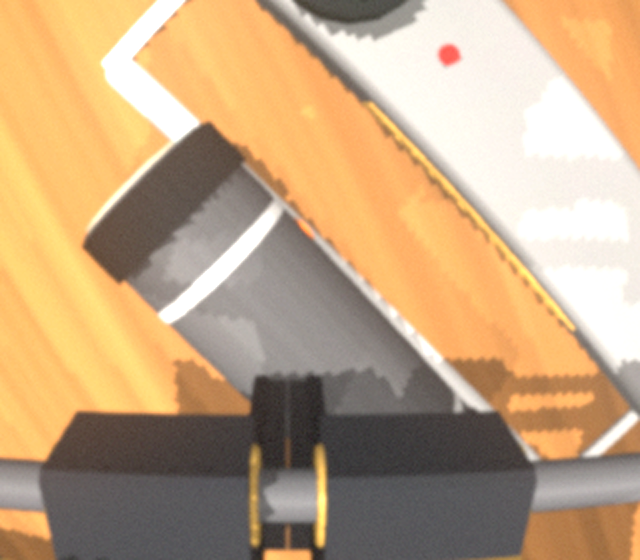

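```bash
python3 - <<'E'
from h import *
T=np.load('T6.npy')
f=lambda u,v,z: dock(at('wrist',u/2+140-.25,v/2+60-.25,z,T))
print(f(148,183,.027), f(187,222,.027),f(225,262,.027),f(320,356,.027))
E
python3 -m crank '[[-0.001,0.004,0.001,0,0,0,-1],[-0.001,0.006,0.001,0,0,0,-1],[-0.001,0.0075,0.001,0,0,0,-1],[-0.001,0.0085,0.001,0,0,0,-1],[-0.001,0.0098,0.001,0,0,0,-1]]'
```

```text
[-0.0346  0.0797  0.027 ] [-0.035   0.0631  0.027 ] [-0.0358  0.0464  0.027 ] [-0.0368  0.0041  0.027 ]
time: 13.35
position: [0.5259, -0.0138, 0.066]
tool_rot: [0.367, -0.604, 0.604, -0.368]
ft_force: [-0.3, 1.5, 7.9]
grip_width: 0.0008
```

```bash
python3 -m crank '[[-0.002,0.0003,0.002,0,0,0,-1],[-0.004,0.0003,0.004,0,0,0,-1]]'; python3 -m crank '[[-0.002,0,0.002,0,0,0,-1],[-0.004,0,0.004,0,0,0,-1]]'; python3 -m crank '[[-0.002,0,0.002,0,0,0,-1]]'
```

```text
time: 13.6
position: [0.5281, -0.0131, 0.0662]
tool_rot: [0.368, -0.604, 0.604, -0.367]
ft_force: [-2.3, -0.7, 8.8]
grip_width: 0.0005
time: 13.85
position: [0.5312, -0.0125, 0.0666]
tool_rot: [0.367, -0.604, 0.605, -0.368]
ft_force: [-2.1, -1.2, 10.7]
grip_width: 0.0002
time: 13.98
position: [0.5328, -0.0122, 0.0668]
tool_rot: [0.367, -0.603, 0.605, -0.368]
ft_force: [-2.4, -2.1, 11.8]
grip_width: 0.0007
```

```bash
python3 -m crank '[[-0.002,-0.0004,0.002,0,0,0,-1],[-0.004,-0.0008,0.004,0,0,0,-1]]'
```

```text
time: 14.22
position: [0.5359, -0.0116, 0.0672]
tool_rot: [0.367, -0.603, 0.605, -0.368]
ft_force: [-1.7, -2.3, 8.8]
grip_width: 0.0004
```

```bash
python3 -m crank '[[-0.002,-0.0004,0.002,0,0,0,-1],[-0.004,-0.0010,0.004,0,0,0,-1]]'
```

```text
time: 14.48
position: [0.5384, -0.011, 0.0675]
tool_rot: [0.367, -0.603, 0.605, -0.368]
ft_force: [-2.9, -3.3, 9.0]
grip_width: 0.0004
```

```bash
python3 -m crank '[[-0.002,0.0000,0.002,0,0,0,-1],[-0.004,-0.0004,0.004,0,0,0,-1]]'
```

```text
time: 14.72
position: [0.5408, -0.0102, 0.068]
tool_rot: [0.368, -0.603, 0.605, -0.368]
ft_force: [-1.7, -4.5, 11.5]
grip_width: 0.0005
```

```bash
python3 -m crank '[[-0.002,-0.0003,0.002,0,0,0,-1],[-0.004,-0.0008,0.004,0,0,0,-1]]'
```

```text
time: 14.98
position: [0.5437, -0.0093, 0.0685]
tool_rot: [0.367, -0.603, 0.605, -0.368]
ft_force: [-2.2, -3.6, 11.1]
grip_width: 0.0006
```

```bash
python3 -m crank '[[-0.002,-0.0003,0.002,0,0,0,-1],[-0.004,-0.0007,0.004,0,0,0,-1]]'
```

```text
time: 15.22
position: [0.5466, -0.0083, 0.0689]
tool_rot: [0.367, -0.603, 0.605, -0.368]
ft_force: [-1.9, -2.8, 12.1]
grip_width: 0.0001
```

```bash
python3 -m crank '[[-0.002,-0.0002,0.002,0,0,0,-1],[-0.004,-0.0005,0.004,0,0,0,-1]]'
```

```text
time: 15.48
position: [0.5496, -0.0075, 0.0693]
tool_rot: [0.367, -0.603, 0.605, -0.368]
ft_force: [-1.5, -2.6, 12.2]
grip_width: 0.0005
```

```bash
python3 -m crank '[[-0.002,-0.0002,0.002,0,0,0,-1],[-0.004,-0.0004,0.004,0,0,0,-1]]'
```

```text
time: 15.72
position: [0.5525, -0.0065, 0.0696]
tool_rot: [0.367, -0.603, 0.605, -0.368]
ft_force: [-1.8, -2.5, 12.3]
grip_width: 0.0003
```

```bash
python3 -m crank '[[-0.002,-0.0002,0.002,0,0,0,-1],[-0.004,-0.0004,0.004,0,0,0,-1]]'
```

```text
time: 15.98
position: [0.5554, -0.0056, 0.0698]
tool_rot: [0.367, -0.603, 0.605, -0.368]
ft_force: [-1.5, -1.5, 12.0]
grip_width: 0.0004
```

```bash
python3 -m crank '[[-0.002,-0.0000,0.002,0,0,0,-1],[-0.004,-0.0001,0.004,0,0,0,-1]]'
```

```text
time: 16.23
position: [0.5584, -0.0046, 0.0699]
tool_rot: [0.366, -0.603, 0.605, -0.368]
ft_force: [-0.6, -0.0, 10.1]
grip_width: -0.0
```

```bash
python3 -m crank '[[-0.002,0,0.002,0,0,0,-1],[-0.004,0,0.004,0,0,0,-1]]'
```

```text
time: 16.48
position: [0.5613, -0.0037, 0.0698]
tool_rot: [0.366, -0.603, 0.606, -0.369]
ft_force: [0.6, -0.0, 9.8]
grip_width: 0.0004
```

```bash
python3 -m crank '[[-0.002,0.0002,0.002,0,0,0,-1],[-0.004,0.0004,0.004,0,0,0,-1]]'
```

```text
time: 16.73
position: [0.5643, -0.0028, 0.0696]
tool_rot: [0.366, -0.603, 0.606, -0.369]
ft_force: [1.4, 0.6, 10.3]
grip_width: 0.0004
```

```bash
python3 -m crank '[[-0.002,0.0003,0.002,0,0,0,-1],[-0.004,0.0007,0.004,0,0,0,-1]]'
```

```text
time: 16.98
position: [0.5673, -0.0019, 0.0693]
tool_rot: [0.366, -0.603, 0.606, -0.369]
ft_force: [0.5, 1.6, 8.4]
grip_width: 0.0005
```

```bash
python3 -m crank '[[-0.002,0.0005,0.002,0,0,0,-1],[-0.004,0.0008,0.004,0,0,0,-1]]'
```

```text
time: 17.23
position: [0.5702, -0.0009, 0.0689]
tool_rot: [0.365, -0.603, 0.606, -0.369]
ft_force: [1.6, 0.9, 8.2]
grip_width: 0.0005
```

Run:
```python
from h import *
import cv2
o=robot.get_obs(); T=toolT(o); im=vision.camera('wrist')
print(dock(o['position']),o['ft_force'])
np.save('T7.npy',T)
cv2.imwrite('pics/w7.png',cv2.convertScaleAbs(cv2.resize(im[60:340,140:460],(640,560),interpolation=cv2.INTER_CUBIC),alpha=1.5,beta=10))
```

```text
[-0.0008  0.0075  0.0689] [1.6002 0.9001 8.1763]
```

View pics/w7.png

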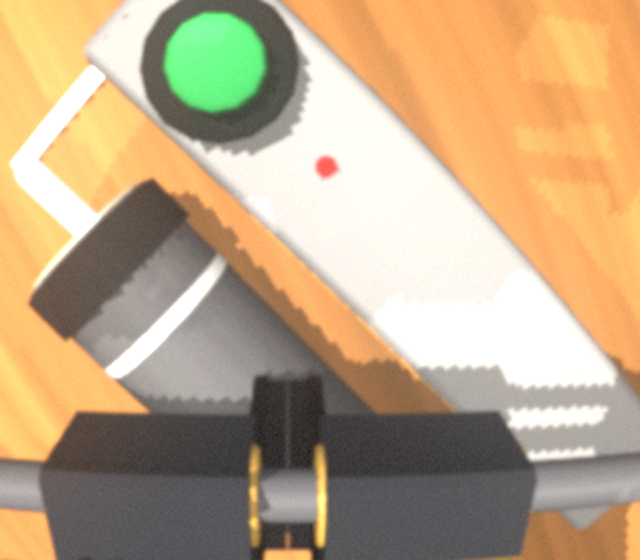

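```bash
python3 - <<'E'
from h import *
T=np.load('T7.npy')
f=lambda u,v,z: dock(at('wrist',u/2+140-.25,v/2+60-.25,z,T))
print(f(94,241,.030), f(132,280,.03),f(170,320,.03))
E
python3 -m crank '[[-0.002,0.0005,0.002,0,0,0,-1],[-0.004,0.001,0.004,0,0,0,-1]]'
```

```text
[-0.0105  0.0786  0.03  ] [-0.0113  0.0621  0.03  ] [-0.0124  0.0452  0.03  ]
time: 17.52
position: [0.573, -0.0, 0.0683]
tool_rot: [0.365, -0.603, 0.606, -0.369]
ft_force: [1.0, 1.8, 7.4]
grip_width: 0.0006
```

```bash
python3 -m crank '[[-0.002,0.0006,0.002,0,0,0,-1],[-0.004,0.0012,0.004,0,0,0,-1]]'
```

```text
time: 17.77
position: [0.5758, 0.0008, 0.0676]
tool_rot: [0.365, -0.603, 0.606, -0.369]
ft_force: [1.9, 1.0, 6.3]
grip_width: 0.0001
```

```bash
python3 -m crank '[[-0.002,0.0006,0.002,0,0,0,-1],[-0.004,0.0013,0.004,0,0,0,-1]]'
```

```text
time: 18.02
position: [0.5785, 0.0017, 0.0667]
tool_rot: [0.365, -0.603, 0.606, -0.369]
ft_force: [2.0, 0.5, 5.8]
grip_width: 0.0008
```

```bash
python3 -m crank '[[-0.002,0.0005,0.002,0,0,0,-1],[-0.004,0.0010,0.004,0,0,0,-1]]'
python3 - <<'E'
from h import *
import cv2
o=robot.get_obs(); T=toolT(o); im=vision.camera('wrist')
print(dock(o['position']),o['ft_force'])
np.save('T8.npy',T)
cv2.imwrite('pics/w8.png',cv2.convertScaleAbs(cv2.resize(im[60:340,140:460],(640,560),interpolation=cv2.INTER_CUBIC),alpha=1.5,beta=10))
E
```

```text
time: 18.27
position: [0.5808, 0.0025, 0.0659]
tool_rot: [0.366, -0.603, 0.606, -0.369]
ft_force: [3.0, 0.6, 5.5]
grip_width: 0.0004
[0.0102 0.0076 0.0659] [3.0152 0.5854 5.4617]
```

View pics/w8.png

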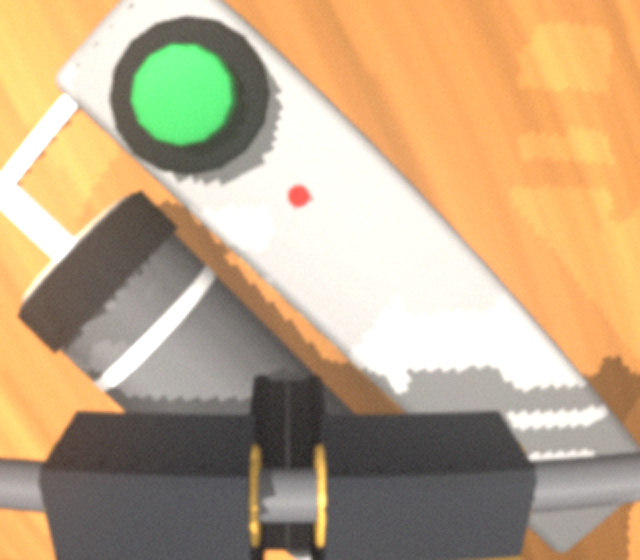

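```bash
python3 -m crank '[[0,-0.004,0,0,0,0,-1],[0,-0.012,0,0,0,0,-1],[0.016,-0.014,-0.016,0,0,0,-1],[0.032,-0.014,-0.032,0,0,0,-1],[0.032,-0.014,-0.032,0,0,0,-1],[0.032,-0.014,-0.032,0,0,0,-1]]'
python3 - <<'E'
from h import *
import cv2
o=robot.get_obs(); T=toolT(o); im=vision.camera('wrist')
print(dock(o['position']),o['ft_force'])
np.save('T9.npy',T)
cv2.imwrite('pics/w9.png',cv2.convertScaleAbs(cv2.resize(im[60:340,140:460],(640,560),interpolation=cv2.INTER_CUBIC),alpha=1.5,beta=10))
E
```

```text
time: 19.08
position: [0.5565, -0.0042, 0.0716]
tool_rot: [-0.367, 0.604, -0.604, 0.367]
ft_force: [-0.3, -0.9, 0.1]
grip_width: 0.0003
[-0.0149  0.0086  0.0716] [-0.2633 -0.8735  0.0958]
```

View pics/w9.png

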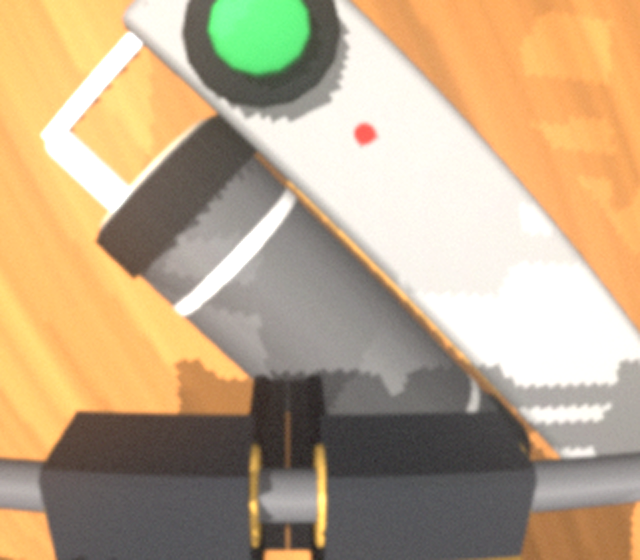

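Run:
```python
from h import *
T=np.load('T9.npy')
f=lambda u,v,z: dock(at('wrist',u/2+140-.25,v/2+60-.25,z,T))
print(f(161,179,.027), f(200,218,.027),f(239,257,.027),f(330,352,.027))
```

```text
[0.0019 0.0778 0.027 ] [0.0015 0.0611 0.027 ] [0.0011 0.0443 0.027 ] [-0.0008  0.0024  0.027 ]
```

```bash
python3 -m crank '[[0.03,0,0.04,0,0,0,-1],[0.059,0,0.076,0,0,0,-1],[0.059,0,0.076,0,0,0,-1],[0.059,0,0.076,0,0,0,-1],[0.059,0.005,0.076,0,0,0,-1],[0.059,0.008,0.076,0,0,0,-1],[0.059,0.0095,0.076,0,0,0,-1],[0.059,0.0105,0.076,0,0,0,-1]]'; python3 -m crank '[[0,0.001,0,0,0,0,-1],[0,0.001,0,0,0,0,-1]]'
python3 - <<'E'
from h import *
import cv2
o=robot.get_obs(); T=toolT(o); im=vision.camera('wrist')
print(dock(o['position']),o['ft_force'])
np.save('T10.npy',T)
cv2.imwrite('pics/w10.png',cv2.convertScaleAbs(cv2.resize(im[60:340,140:460],(640,560),interpolation=cv2.INTER_CUBIC),alpha=1.5,beta=10))
E
```

```text
time: 20.12
position: [0.5766, -0.0475, 0.0663]
tool_rot: [-0.367, 0.604, -0.604, 0.367]
ft_force: [0.3, 0.2, 0.2]
grip_width: 0.0006
time: 20.38
position: [0.5767, -0.0475, 0.0662]
tool_rot: [-0.367, 0.604, -0.604, 0.367]
ft_force: [-0.1, 1.3, 2.3]
grip_width: 0.0005
[-0.0087 -0.0389  0.0662] [-0.0997  1.2569  2.2759]
```

View pics/w10.png

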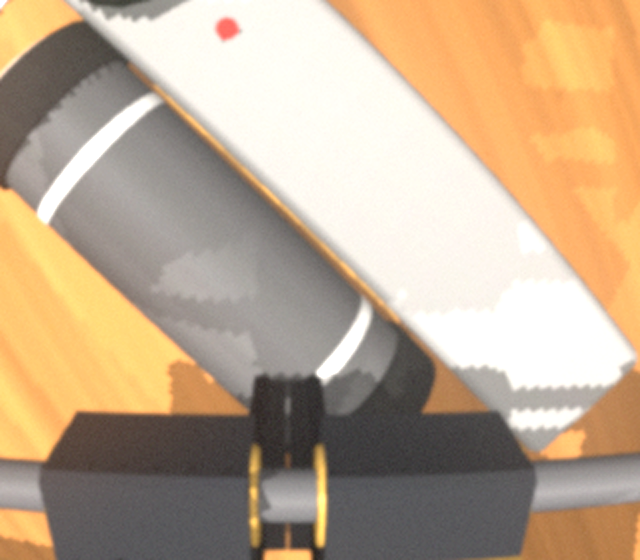

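```bash
python3 -m crank '[[0,0.0006,0,0,0,0,-1],[0,0.0008,0,0,0,0,-1],[-0.002,0.0008,0.002,0,0,0,-1]]'; python3 -m crank '[[-0.002,0.000,0.002,0,0,0,-1],[-0.004,0.0,0.004,0,0,0,-1]]'
```

```text
time: 20.8
position: [0.5775, -0.0472, 0.066]
tool_rot: [-0.368, 0.604, -0.604, 0.367]
ft_force: [-2.3, 0.6, 7.3]
grip_width: 0.0005
time: 21.05
position: [0.5802, -0.0464, 0.0661]
tool_rot: [-0.368, 0.604, -0.604, 0.367]
ft_force: [-1.8, 0.0, 6.5]
grip_width: 0.0006
```

```bash
python3 -m crank '[[-0.002,0.0002,0.002,0,0,0,-1],[-0.003,0.0002,0.003,0,0,0,-1]]'
```

```text
time: 21.3
position: [0.5807, -0.0462, 0.0661]
tool_rot: [-0.369, 0.605, -0.603, 0.366]
ft_force: [-6.1, -1.9, 10.6]
grip_width: 0.0004
```

Run:
```python
from h import *
import cv2
o=robot.get_obs(); T=toolT(o); im=vision.camera('wrist')
print(dock(o['position']),o['ft_force'])
np.save('T11.npy',T)
cv2.imwrite('pics/w11.png',cv2.convertScaleAbs(cv2.resize(im[60:340,140:460],(640,560),interpolation=cv2.INTER_CUBIC),alpha=1.5,beta=10))
cv2.imwrite('pics/t11.png',cv2.resize(vision.camera('top')[150:260,200:350],(750,550),interpolation=cv2.INTER_CUBIC))
```

```text
[-0.0045 -0.0388  0.0661] [-6.0756 -1.8821 10.6203]
```

View pics/w11.png

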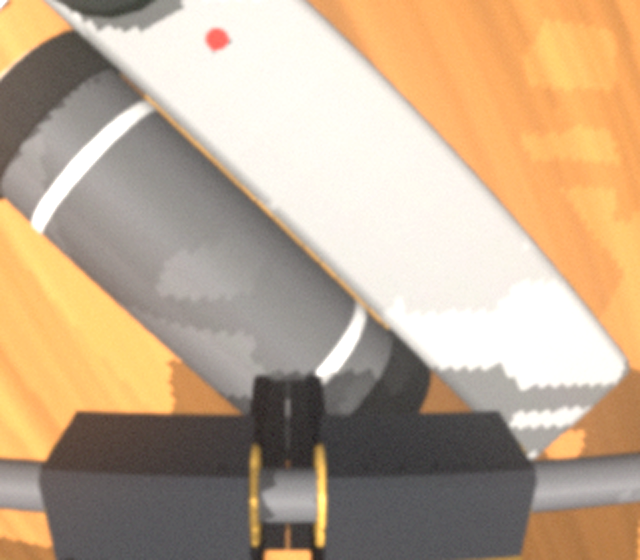

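```bash
python3 -m crank '[[0,-0.004,0,0,0,0,-1],[0,-0.02,0,0,0,0,-1],[0,-0.06,0,0,0,0,-1],[-0.08,-0.068,-0.03,0,0,0,-1],[-0.16,-0.068,-0.06,0,0,0,-1],[-0.257,-0.068,-0.093,0,0,0,-1],[-0.257,-0.068,-0.093,0,0,0,-1],[-0.257,-0.068,-0.093,0,0,0,-1]]'
python3 - <<'E'
from h import *
import cv2
o=robot.get_obs(); T=toolT(o); im=vision.camera('wrist')
print(dock(o['position']),o['ft_force'],rel(world(.0535,.085,.08),Rt(1,-np.pi/4))[0])
cv2.imwrite('pics/w12.png',im)
cv2.imwrite('pics/t12.png',cv2.resize(vision.camera('top')[150:260,200:350],(750,550),interpolation=cv2.INTER_CUBIC))
cv2.imwrite('pics/s12.png',cv2.resize(vision.camera('scene')[150:280,225:355],(585,585),interpolation=cv2.INTER_CUBIC))
E
```

```text
time: 22.4
position: [0.6007, 0.0897, 0.0994]
tool_rot: [0.368, -0.604, 0.604, -0.368]
ft_force: [-0.6, -0.4, -0.0]
grip_width: 0.0006
[0.0556 0.0847 0.0994] [-0.5859 -0.4412 -0.0028] [ 0.0013  0.0388 -0.004 ]
```

View pics/w12.png

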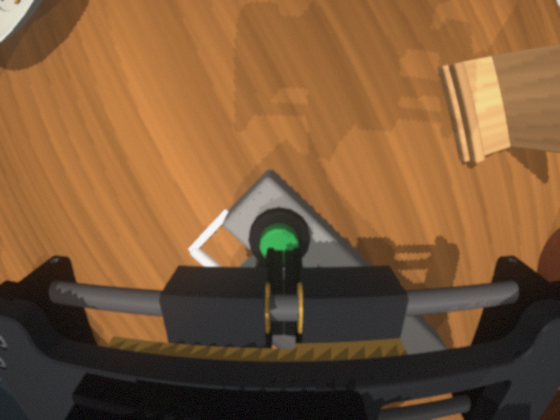

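View pics/t12.png

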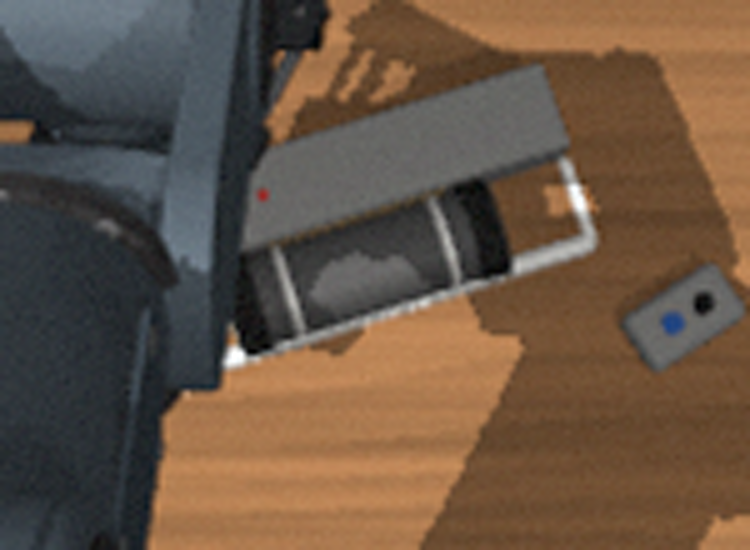

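View pics/s12.png

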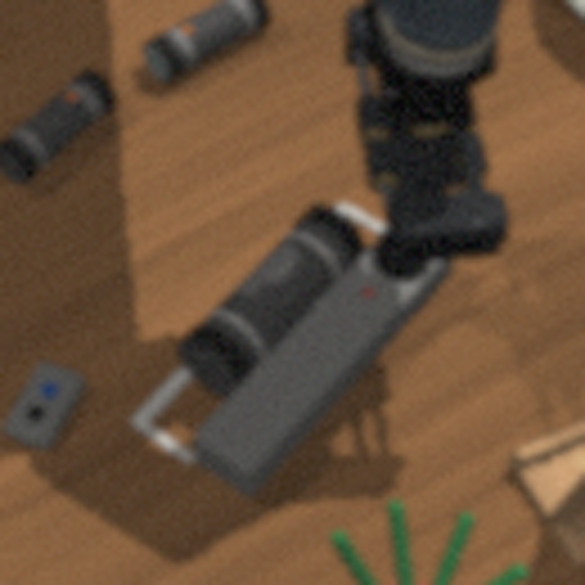

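```bash
python3 -m crank '[[0.001,0.03,-0.003,0,0,0,-1],[0.001,0.045,-0.003,0,0,0,-1],[0.001,0.050,-0.003,0,0,0,-1],[0.001,0.054,-0.003,0,0,0,-1],[0.001,0.057,-0.003,0,0,0,-1],[0.001,0.060,-0.003,0,0,0,-1],[0.001,0.063,-0.003,0,0,0,-1]]'; python3 -m crank '[[0,0.002,0,0,0,0,-1],[0,0.004,0,0,0,0,-1]]'
```

```text
time: 23.42
position: [0.5989, 0.0898, 0.0682]
tool_rot: [0.368, -0.604, 0.604, -0.367]
ft_force: [-1.8, -1.3, 4.2]
grip_width: 0.0006
time: 23.68
position: [0.5989, 0.0898, 0.0663]
tool_rot: [0.368, -0.604, 0.604, -0.367]
ft_force: [-3.7, -1.4, 11.5]
grip_width: 0.0006
```

```bash
python3 -m crank '[[0,0.001,0,0,0,0,-1],[0,0.0015,0,0,0,0,-1],[0,0.0015,0,0,0,0,-1]]'
python3 - <<'E'
from h import *
import cv2
cv2.imwrite('pics/t13.png',cv2.resize(vision.camera('top')[150:260,200:350],(750,550),interpolation=cv2.INTER_CUBIC))
E
```

```text
time: 24.05
position: [0.5989, 0.0898, 0.0663]
tool_rot: [0.367, -0.604, 0.604, -0.367]
ft_force: [-4.1, -1.8, 9.8]
grip_width: 0.0003
```

View pics/t13.png

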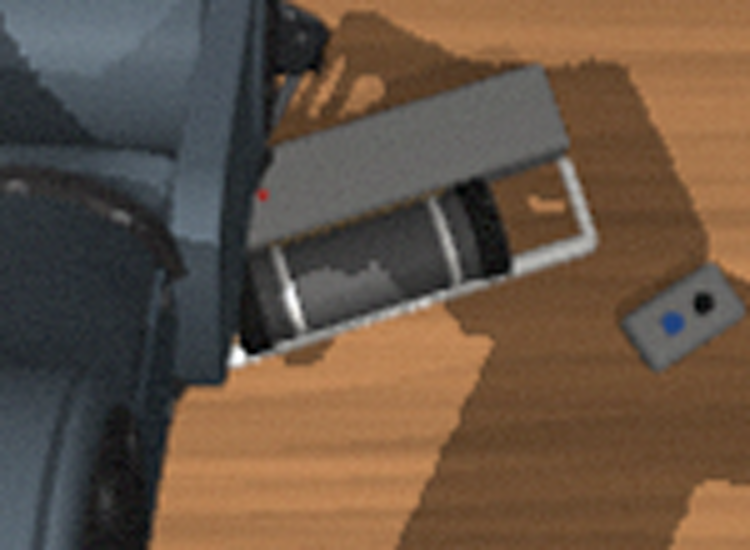

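```bash
python3 -m crank '[[0,0.002,0,0,0,0,-1],[0,0.002,0,0,0,0,-1]]';python3 -m crank '[[0,0.002,0,0,0,0,-1],[0,0.003,0,0,0,0,-1]]'
```

```text
time: 24.35
position: [0.5989, 0.0899, 0.0662]
tool_rot: [0.367, -0.604, 0.604, -0.367]
ft_force: [-5.4, -1.9, 15.4]
grip_width: 0.0004
time: 24.6
position: [0.599, 0.0898, 0.066]
tool_rot: [0.367, -0.604, 0.604, -0.367]
ft_force: [-8.0, -2.6, 24.6]
grip_width: 0.0001
```

Hard stop: the force is rising steeply with no further travel, so the button is fully in. I'll release it and look.

```bash
python3 -m crank '[[0,-0.01,0,0,0,0,-1],[0,-0.04,0,0,0,0,-1],[0,-0.12,0,0,0,0,-1],[0,-0.22,0,0,0,0,-1],[-0.1,-0.28,0,0,0,0,-1],[-0.2,-0.3,-0.1,0,0,0,-1],[-0.3,-0.3,-0.2,0,0,0,-1],[-0.3,-0.3,-0.25,0,0,0,-1],[-0.3,-0.3,-0.25,0,0,0,-1]]'
python3 - <<'E'
from h import *
import cv2
o=robot.get_obs(); T=toolT(o);np.save('T14.npy',T); print(o['position'],o['ft_force'])
cv2.imwrite('pics/w14.png',vision.camera('wrist'))
a=vision.camera('top');cv2.imwrite('pics/top14.png',a)
cv2.imwrite('pics/t14.png',cv2.resize(a[150:260,200:350],(750,550),interpolation=cv2.INTER_CUBIC))
cv2.imwrite('pics/s14.png',cv2.resize(vision.camera('scene')[150:280,225:355],(585,585),interpolation=cv2.INTER_CUBIC))
E
```

```text
time: 25.72
position: [0.5549, 0.2835, 0.2128]
tool_rot: [-0.369, 0.604, -0.603, 0.369]
ft_force: [-0.3, 0.5, 0.4]
grip_width: 0.0
[0.5549 0.2835 0.2128] [-0.2561  0.5175  0.3831]
```

View pics/t14.png

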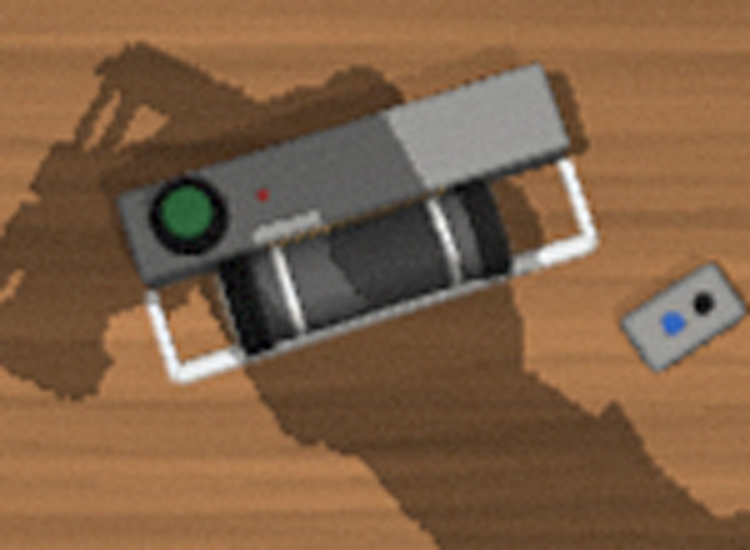

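View pics/s14.png

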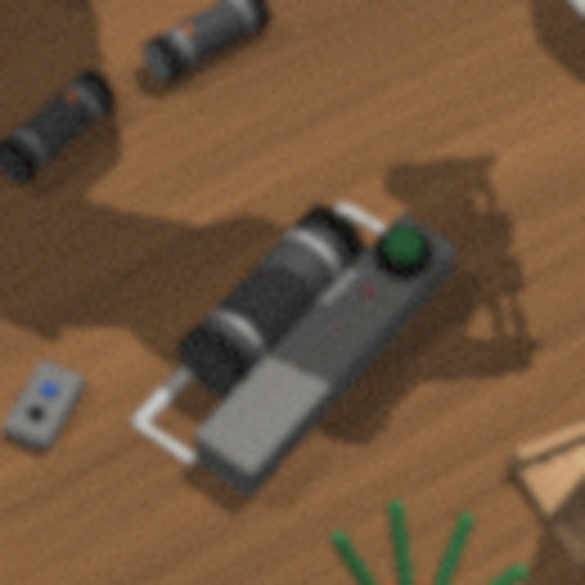

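View pics/w14.png

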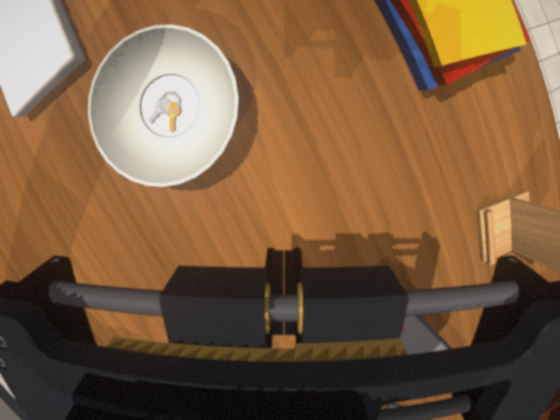

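View pics/top14.png

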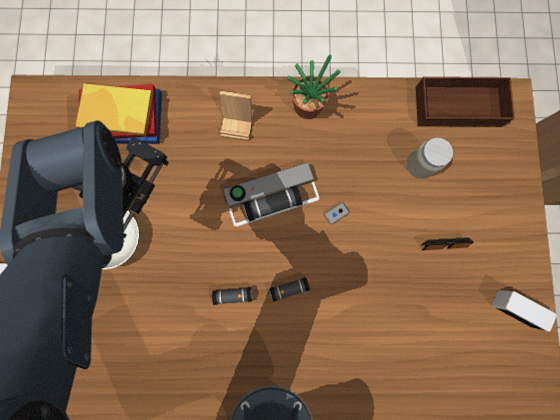

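Run:
```python
from h import *
f=lambda u,v,z: dock(at('top',(u+.5)/5-.5+200,(v+.5)/5-.5+150,z))
for p in ((247,355),(508,273)): print('near silhouette',f(*p,.027))
print('led',f(263,195,.036))
print(at('top',337,213,.014))
```

```text
near silhouette [-0.0234  0.0787  0.027 ]
near silhouette [-0.023  -0.0663  0.027 ]
led [0.0545 0.0457 0.036 ]
[ 0.5499 -0.1749  0.014 ]
```

```bash
python3 -c "
from rig import robot
print(robot.hand_in())"
```

```text
the job is handed in; nothing more can be done
None
```

The torch is in the dock against the back rail, the charge button has been pressed and let go, and the job is handed in at about 26 s.

- **Rolling:** I rolled the large torch from above with closed fingertips in four strokes, at about 5 to 12 N against the roughly 20 N limit. The sill felt about 4 mm high. A short extra roll near the right end squared the torch to the rail.
- **Button:** I pressed until it hit a hard stop. The force rose to about 25 N with almost no further travel, which is well above the 5 N it needed. Then I released it and withdrew.
- **Last checks:** The top view shows both ends of the torch level with each other to within 1 mm, parallel to the rail. The torch's position read about 2.5 mm too close to the rail, which is within the camera and pixel error. In the pictures the other things look unmoved; part of the bowl is behind the arm in the last top view. The gripper is clear of everything.
- **Unconfirmed:** The small red light on the rail stayed red during the press and after the release, so I have no visual sign that the dock is charging. During the press, one force reading dipped from 11.5 to 9.8 N before rising again. I took the dip as noise.

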